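# Gauge the thickness of the larger sherd

## Robot

A 6-joint arm with a two-finger parallel gripper is mounted at the origin on the work surface. World frame = base frame: x ahead of the robot, y to its left, z up, the work surface at z = 0. Lengths are in mm, angles in rad, forces in N, time in s.
With the tool pointing down it reaches from about 325 to 775 mm from the base axis. Payload 9.3 kg.
Tool frame: the origin (TCP) lies at the very end of the fingers, on their centre line; the grasp point (between the pads) lies robot.tcp_to_grasp behind it (robot.tcp_to_grasp is the distance from the TCP to the grasp point, in mm); z points along the fingers, y is the line along which they close (so a half turn about z gives the same grasp; the last joint's range is limited). The gripper opens to 85 mm and grips with 20 to 120 N. Pads are 22 mm wide; open, the fingers measure 114 mm over their backs; the gripper's body (76 mm by 85 mm) begins 54 mm behind the grasp point. The pads swing forward as they close: fully open they stand 13 mm farther back than shut.
Start: joints at [1.13, 0.259, 0.021, 1.334, 0, 1.418], TCP at [156.115, 527.375, 231.279] pointing down, gripper open.
Joint ranges: [-3.04, 3.04], [-0.91, 1.82], [-1.04, 1.36], [-1.92, 1.95], [-1.52, 1.45], [-3.14, 3.14]. Speed limits (rad/s): [2.22, 2.22, 2.79, 3.14, 3.14, 3.14].

## Interface

Orientations are given as a 3x3 rotation matrix whose columns are the frame's x, y, z axes.
In Python, from bench import robot, cams gives the robot as it stands.
- The arm moves only by the shell command python3 -m crank 'ROWS' [FORCE]. ROWS is JSON, a list of rows, each an object with "twist": the turn, a rotation vector about the tool's x, y, z as a fraction of full scale, a list of three; "translation": the shift along the tool's x, y, z as a fraction of full scale, a list of three; "hand": the opening, from 0 (shut) to 1 (fully open). A call has 1 to 20 rows; each row is the pose to reach, as a shift and turn from the pose commanded when the call began, along the tool's axes at that moment; what a row does not reach only later rows make up. Full scale, the value 1, is 500 mm for a shift and 60 degrees for a turn. A row lasts 1/10 s, in which the tool goes at most 50 mm and 8.59 degrees, less where a joint would pass 70% of its speed; a pose out of reach is approached as far as the arm can. A call with a number of a shift or a turn outside -1 to 1 is refused whole. A call with a gripper value outside its range is refused whole. The fingers move at their own pace and stop on an object; FORCE is the grip in N (left out, the last holds). Time passes only in rows, so rows that repeat a pose let the fingers close. It gives the time, the measured TCP pose, the force, the opening and the grip force at its end, in the units of the state.
- robot.get_obs(): the state, without advancing time (a new reading comes with each control period).
- cams.read_camera(name): name is "scene" or "top" or "wrist"; returns a dict with "pixels" (384x512x3 uint8, red, green, blue), "fx", "fy", "cx", "cy" (pixels), "eye" and "orientation" of the camera in the world; the wrist camera has in their place "tool_from_camera" (4x4, takes a point from camera to tool coordinates, whose origin is the TCP and whose axes are the flange's). Camera axes: x right, y up, looking along -z (the intrinsics and any distortion apply to the point x, -y, -z); pixel columns grow to the right and rows downward; lengths in mm; the calibration is good to about 2 mm. A picture is of the moment at which its call begins: read the wrist's pose just before it. There is no depth.
- robot.close_job(): hands the job in; it is judged then, once.
The state is a dict: "time": time; "qpos": joint angles; "joint_vel": joint speeds; "tau": joint torques, N m; "tcp_pos": TCP position; "orientation": TCP orientation; "wrist_force": force on the tool from outside, world axes, zero at the start; "moment": the same for the moment, N m; "gripper_width": finger opening in mm; "gripper_force": force on a finger pad.
Only numpy, scipy, OpenCV 4.12 (cv2) and the standard library are available. Lean on these libraries where they do the work, as an engineer would, in place of code of your own. Each camera call takes 0.05 s, during which the arm holds its last target. There are 200 camera calls.

## Task

Pick up the bridge gauge by its square black grip and lower it gently over the larger of the two flat buff sherds, so that it stands upright with both legs flat on the counter, one on each side of the sherd, and its sprung foot rests on the middle of the sherd and shows its thickness. Let go and leave it standing there. Do not shift the large sherd or disturb the smaller one.

Things in the scene. Friction and masses are not known exactly. Their poses are not given: they have to be found in the camera images.
- gauge_grip (a point): Centre of the bridge gauge's black square grip (32 x 32 mm, 50 mm tall), 109 mm above the gauge's underside. z up, y from leg to leg. Loose, 0.4 to 0.7 kg, 134 mm tall. Grip stands on a metal bridge 50 mm (x) by 132 mm (y), top 84 mm, underside 70 mm up, on two plate legs 8 mm thick, 50 mm wide, 116 mm apart inside: the large sherd fits between at any angle.
- gauge_foot (a joint): Gauge's sprung foot, a steel disc 18 mm across straight below the grip's centre. Value in m: 0 = fully down (foot 4 mm above the gauge's underside), grows as the foot is pushed up, at most 0.045. With the gauge standing over a part of height h it reads h - 0.004. Soft spring (about 1 N at 0.014): the gauge's own weight seats it.
- sherd_large_mid (a point): Centre of the larger buff earthenware body sherd, 9 mm above the counter. Loose, flat, irregular seven-sided outline about 71 x 61 mm, 18 mm thick, lying on the counter; z up. Other things near by are at most 40 mm tall and at least 130 mm from it, centre to centre.
- sherd_small_mid (a point): Smaller buff sherd of the same ware, to be left alone, five-sided outline about 42 x 35 mm, 10 mm thick, lying on the counter: its centre, 5 mm above the counter. z up.
Mind the look-alikes: they are no part of the job. Of the things shaped like the part that bears gauge_grip, the aluminium one is meant.

How it is judged:
By the outcome, as a careful person would: the job done as asked, in the order asked, and still so for the second after the job is handed in, with the robot touching nothing.
It also fails if it takes over 32 s, if anything falls off the work surface, if the arm or the gripper's body presses on something with over 40 N, if the wrist force passes 120 N, or if a joint passes its speed limit or range.

## Working session

There is one attempt and no reset: what is moved stays moved. The work goes in short steps, Python scripts to look and compute and a shell command to move; the robot and the scene stay as the last step left them, time stands still between calls to the robot, and variables do not carry over. Pictures are saved under pics/ and viewed, at most 10 in all, crops included, and the job is handed in when it is done.

```bash
ls; mkdir -p pics; cat > h.py <<'E'
import numpy as np, cv2
from bench import robot, cams
def pix2plane(c,u,v,z):
    d=np.array([(u-c["cx"])/c["fx"],-(v-c["cy"])/c["fy"],-1.0])
    R=np.array(c["orientation"]);e=np.array(c["eye"]);w=R@d
    return e+w*(z-e[2])/w[2]
def save(c,n): cv2.imwrite(n,np.array(c["pixels"])[:,:,::-1])
E
python3 - <<'E'
from h import *
import pickle
for n in("scene","top"):
    c=cams.read_camera(n); pickle.dump(c,open(n+".pkl","wb")); save(c,f"pics/{n}0.png"); print({k:v for k,v in c.items() if k!="pixels"})
o=robot.get_obs();print(o, robot.tcp_to_grasp)
E
```

```text
pics
{'fx': 371.6351014267495, 'fy': 371.6351014267495, 'cx': 253.96594326929466, 'cy': 194.50037097301404, 'eye': array([810.66029824, 462.88233669, 943.53290948]), 'orientation': array([[-0.79224008, -0.51435086,  0.32832734],
       [ 0.61016933, -0.66156716,  0.43591545],
       [-0.00700291,  0.54568497,  0.83796114]])}
{'fx': 379.05481750875606, 'fy': 379.05481750875606, 'cx': 255.02141811001087, 'cy': 193.9471257335731, 'eye': array([431.49655339,  27.95514717, 966.33547059]), 'orientation': array([[-0.0115559 ,  0.99783561, -0.06473454],
       [-0.99977235, -0.01036853,  0.01864808],
       [ 0.01793652,  0.06493529,  0.99772826]])}
{'time': 0.1, 'qpos': array([1.13041614e+00, 2.59147624e-01, 2.08428446e-02, 1.33366846e+00,
       5.65556414e-06, 1.41819597e+00]), 'joint_vel': array([-8.07612984e-05, -2.41502609e-03, -1.36674950e-03, -1.01045517e-04,
        8.93899724e-05, -1.14891519e-04]), 'tau': array([ 5.90999523e-03, -5.56693089e+01,  3.45072305e+01,  1.16761631e-02,
       -1.20493391e-04, -1.61241780e-05]), 'tcp_pos': array([156.00487564, 527.16587051, 230.72227794]), 'orientation': array([[-9.58876329e-01,  2.83823764e-01, -5.06812395e-04],
       [ 2.83824157e-01,  9.58875758e-01, -1.06220810e-03],
       [ 1.84490219e-04, -1.16237180e-03, -9.99999307e-01]]), 'wrist_force': array([ 0.57694313, -0.0449335 ,  0.26048712]), 'moment': array([-0.01731257, -0.02932924,  0.01968448]), 'gripper_force': 0.0, 'gripper_width': 85.28436065004111} 18.700000000000003
```

View pics/scene0.png

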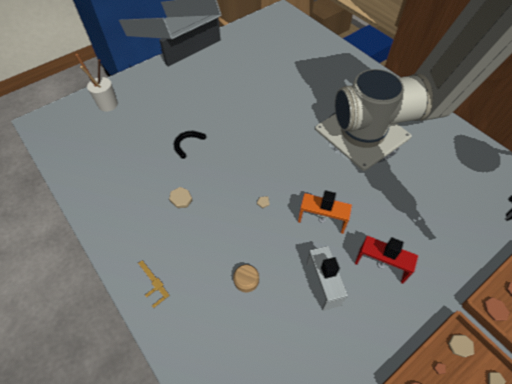

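View pics/top0.png

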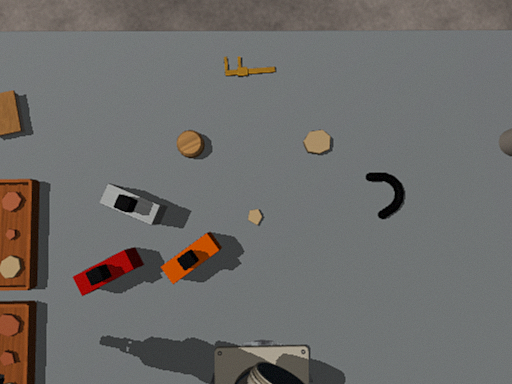

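The scene picture shows the aluminium gauge at about (329,275), with red and orange look-alikes. In the top view the gauge grip is at (125,204), the large sherd at (318,142), the small sherd at (256,216) and a wooden disc at (190,144). Next I'll segment these and measure them.

```bash
python3 - <<'E'
from h import *
import pickle
T=pickle.load(open("top.pkl","rb"));S=pickle.load(open("scene.pkl","rb"))
def seg(c,box,f):
    x0,y0,x1,y1=box
    p=np.array(c["pixels"]); hsv=cv2.cvtColor(p,cv2.COLOR_RGB2HSV)
    m=np.zeros(p.shape[:2],np.uint8); m[y0:y1,x0:x1]=(f(hsv)[y0:y1,x0:x1])*255
    n,l,s,ce=cv2.connectedComponentsWithStats(m); i=1+np.argmax(s[1:,4])
    return (l==i).astype(np.uint8),ce[i],s[i]
def rect(c,m,z):
    k=cv2.findContours(m,0,2)[0]; k=max(k,key=cv2.contourArea)[:,0]
    w=np.array([pix2plane(c,u,v,z)[:2] for u,v in k],np.float32)
    return cv2.minAreaRect(w)
buff=lambda h:(h[...,1]>60)&(h[...,2]>90)
for nm,c,b,z in[("large T",T,(295,120,340,165),18),("large S",S,(160,180,200,215),18),("small T",T,(240,200,270,230),10),("small S",S,(250,190,275,212),10)]:
    m,ce,s=seg(c,b,buff); print(nm,ce,s,pix2plane(c,*ce,z).round(1),rect(c,m,z))
dark=lambda h:h[...,2]<25
for nm,c,b in[("grip T",T,(108,190,145,220)),("grip S",S,(315,250,345,285))]:
    m,ce,s=seg(c,b,dark); print(nm,ce,s,[pix2plane(c,*ce,z).round(1) for z in(109,134)],rect(c,m,134))
white=lambda h:(h[...,2]>150)&(h[...,1]<40)
m,ce,s=seg(T,(90,175,170,230),white);print("bridge T",ce,s,pix2plane(T,*ce,84),rect(T,m,84))
m,ce,s=seg(S,(300,235,355,315),white);print("bridge S",ce,s,pix2plane(S,*ce,84),rect(S,m,84))
a=np.array(T["pixels"])[170:240,85:185,::-1];b=np.array(S["pixels"])[240:310,290:390,::-1];d=np.array(T["pixels"])[115:185,270:370,::-1]
cv2.imwrite("pics/crop1.png",cv2.resize(np.vstack([np.hstack([a,b]),]),None,fx=4,fy=4,interpolation=cv2.INTER_NEAREST))
E
```

```text
large T [316.99798387 141.28427419] [303 130  28  24 496] [ 625.3 -148.6   18. ] ((626.1116333007812, -146.94061279296875), (67.42990112304688, 59.878753662109375), 83.4557876586914)
large S [180.22741433 197.43302181] [170 188  22  20 321] [ 626.8 -144.4   18. ] ((625.9774169921875, -144.54872131347656), (55.94198226928711, 70.78742218017578), 6.437294960021973)
small T [254.5     216.04375] [248 209  14  16 160] [437.8  12.   10. ] ((439.9344787597656, 12.26129150390625), (33.80191421508789, 36.00910186767578), 62.67445373535156)
small S [262.88043478 201.51086957] [257 197  12  11  92] [439.2  13.1  10. ] ((441.2427062988281, 13.038118362426758), (34.915496826171875, 32.22710418701172), 59.29853820800781)
grip T [125.27007299 203.26277372] [114 195  23  17 274] [array([469.2, 304.1, 109. ]), array([468.1, 296. , 134. ])] ((468.1547546386719, 296.10400390625), (42.221683502197266, 32.36488342285156), 69.93006134033203)
grip S [329.45887446 267.32900433] [322 258  16  19 231] [array([468.1, 302.1, 109. ]), array([478.3, 306.9, 134. ])] ((478.4873352050781, 306.712646484375), (39.042903900146484, 37.240543365478516), 66.668701171875)
bridge T [112.190625 195.253125] [100 184  38  25 320] [489.15111243 342.44650935  84.        ] ((480.06072998046875, 328.558349609375), (74.08094787597656, 46.8109130859375), 66.58311462402344)
bridge S [333.50544662 286.96514161] [318 270  30  31 459] [484.63108591 338.85482576  84.        ] ((479.3612060546875, 329.20111083984375), (76.49600982666016, 48.5942497253418), 66.52633666992188)
```

View pics/crop1.png

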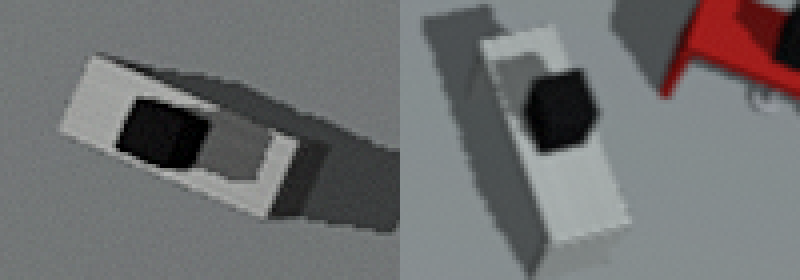

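The crop shows the aluminium bridge's four top corners clearly in both views. I'll fit the gauge pose from them.

```bash
python3 - <<'E'
from h import *
import pickle
T=pickle.load(open("top.pkl","rb"));S=pickle.load(open("scene.pkl","rb"))
for c,off,k in[(T,(85,170),[(97,53),(58,130),(268,218),(300,138)]),(S,(290,240),[(80,40),(158,25),(232,222),(148,245)])]:
    w=np.array([pix2plane(c,off[0]+u/4-.5,off[1]+v/4-.5,84)[:2] for u,v in k])
    print(w.round(1).tolist(),w.mean(0),cv2.minAreaRect(w.astype(np.float32)))
W=cams.read_camera("wrist");print(W["tool_from_camera"],W["fx"])
o=robot.get_obs();R=o["orientation"]
# gauge yaw from z: target tool y options
E
```

```text
[[518.3, 350.8], [473.8, 372.6], [421.7, 251.4], [467.7, 233.2]] [470.37816935 301.98313252] ((470.4759216308594, 302.1937255859375), (131.89918518066406, 49.48163604736328), 66.70567321777344)
[[464.3, 232.2], [418.4, 254.7], [472.3, 372.8], [520.6, 352.6]] [468.92434501 303.09946152] ((468.7792663574219, 303.48358154296875), (132.89450073242188, 52.28291702270508), 64.9575424194336)
[[ 8.90207146e-04  9.53974829e-01  2.99885366e-01  7.66055143e+01]
 [ 9.99999380e-01 -1.05004596e-03  3.71844819e-04  1.64591262e-01]
 [ 6.69624015e-04  2.99884849e-01 -9.53975172e-01 -1.43682175e+02]
 [ 0.00000000e+00  0.00000000e+00  0.00000000e+00  1.00000000e+00]] 302.77754465580443
```

```bash
cat >> h.py <<'E'
from scipy.spatial.transform import Rotation as Ro
def goto(p,yaw=None,n=None):
    """print fractions of shift/turn from measured pose to TCP p, tool pointing down, tool y at yaw deg"""
    o=robot.get_obs();R=np.array(o["orientation"]);d=R.T@(np.array(p)-o["tcp_pos"])/500
    t=np.zeros(3)
    if yaw is not None:
        y=np.array([np.cos(np.radians(yaw)),np.sin(np.radians(yaw)),0]);z=np.array([0,0,-1.]);G=np.c_[np.cross(y,z),y,z]
        t=Ro.from_matrix(R.T@G).as_rotvec(degrees=True)/60
    print("tcp",o["tcp_pos"].round(1),"shift",d.round(4),"mm",(np.linalg.norm(d)*500).round(1),"turn",t.round(4),"t",o["time"],"F",o["wrist_force"].round(2))
def wristcam():
    o=robot.get_obs();c=cams.read_camera("wrist");M=np.array(c["tool_from_camera"]);R=np.array(o["orientation"])
    c["eye"]=o["tcp_pos"]+R@M[:3,3];c["orientation"]=R@M[:3,:3];return c
E
python3 -c "
from h import *
goto((469.6,302.6,231),66)"
```

```text
tcp [156.  527.2 230.8] shift [-7.289e-01 -2.527e-01 -3.000e-04] mm 385.7 turn [-1.000e-03 -1.000e-04  1.252e-01] t 0.15 F [-0.37  0.2   0.28]
```

```bash
python3 -m crank '[{"twist":[0,0,0.02],"translation":[-0.05,-0.018,0],"hand":1},{"twist":[0,0,0.05],"translation":[-0.14,-0.05,0],"hand":1},{"twist":[0,0,0.08],"translation":[-0.23,-0.08,0],"hand":1},{"twist":[0,0,0.125],"translation":[-0.32,-0.11,0],"hand":1},{"twist":[0,0,0.125],"translation":[-0.41,-0.142,0],"hand":1},{"twist":[0,0,0.125],"translation":[-0.5,-0.173,0],"hand":1},{"twist":[0,0,0.125],"translation":[-0.59,-0.205,0],"hand":1},{"twist":[0,0,0.125],"translation":[-0.67,-0.233,0],"hand":1},{"twist":[0,0,0.125],"translation":[-0.729,-0.253,0],"hand":1},{"twist":[0,0,0.125],"translation":[-0.729,-0.253,0],"hand":1},{"twist":[0,0,0.125],"translation":[-0.729,-0.253,0],"hand":1},{"twist":[0,0,0.125],"translation":[-0.729,-0.253,0],"hand":1}]'
python3 - <<'E'
from h import *
import pickle
goto((469.6,302.6,231),66)
c=wristcam();save(c,"pics/w1.png");pickle.dump(c,open("w1.pkl","wb"))
E
```

```text
time: 1.35
tcp_pos: [469.0, 303.0, 231.2]
orientation: [[-0.914, 0.406, -0.001], [0.406, 0.914, -0.0], [0.0, -0.0, -1.0]]
wrist_force: [-0.0, 0.2, 0.6]
gripper_width: 85.4
gripper_force: 0.0
tcp [469.  303.  231.2] shift [-0.0015 -0.0003  0.0004] mm 0.8 turn [-0.0002 -0.0005  0.0007] t 1.35 F [-0.01  0.17  0.63]
```

View pics/w1.png

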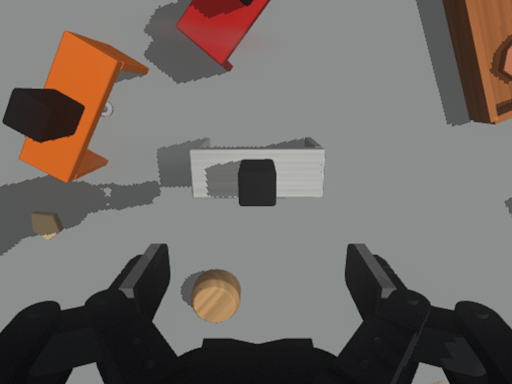

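The wrist view shows the bridge square to the fingers. Its corners are at about (191,150), (323,150), (324,196) and (193,197), and the grip top spans u 239-276, v 159-206.

```bash
python3 - <<'E'
from h import *
import pickle
c=pickle.load(open("w1.pkl","rb"))
w=np.array([pix2plane(c,u,v,84)[:2] for u,v in[(191,150),(323,150),(324,196),(193,197)]])
print(w.round(1).tolist(),w.mean(0),cv2.minAreaRect(w.astype(np.float32)))
g=np.array([pix2plane(c,u,v,134)[:2] for u,v in[(239,182),(276,182),(257,160),(257,206)]]);print(g.round(1).tolist(),g[:2].mean(0),pix2plane(c,257.5,182,134))
goto((469.6,302.6,92),66)
E
```

```text
[[420.4, 254.6], [472.2, 371.4], [516.8, 356.1], [463.9, 234.1]] [468.31529962 304.03336671] ((468.2901611328125, 304.6348571777344), (132.95632934570312, 48.078060150146484), 66.57173919677734)
[[456.5, 292.2], [468.9, 320.2], [445.6, 313.4], [482.0, 297.3]] [462.74371907 306.22287821] [462.74406805 306.223666   134.        ]
tcp [468.8 303.3 231.3] shift [-0.002  -0.0006  0.2787] mm 139.4 turn [-0.     -0.0003  0.0013] t 1.4 F [ 0.38 -0.25  0.09]
```

Three views agree on the grip centre, (469, 303) with yaw 66°. I'll descend and close.

```bash
python3 -m crank '[{"twist":[0,0,0],"translation":[-0.001,0,0.06],"hand":1},{"twist":[0,0,0],"translation":[-0.001,0,0.14],"hand":1},{"twist":[0,0,0],"translation":[-0.001,0,0.21],"hand":1},{"twist":[0,0,0],"translation":[-0.001,0,0.26],"hand":1},{"twist":[0,0,0],"translation":[-0.001,0,0.281],"hand":1},{"twist":[0,0,0],"translation":[-0.001,0,0.281],"hand":1},{"twist":[0,0,0],"translation":[-0.001,0,0.281],"hand":0.5},{"twist":[0,0,0],"translation":[-0.001,0,0.281],"hand":0.4},{"twist":[0,0,0],"translation":[-0.001,0,0.281],"hand":0.2},{"twist":[0,0,0],"translation":[-0.001,0,0.281],"hand":0.2},{"twist":[0,0,0],"translation":[-0.001,0,0.281],"hand":0.2},{"twist":[0,0,0],"translation":[-0.001,0,0.281],"hand":0.2},{"twist":[0,0,0],"translation":[-0.001,0,0.281],"hand":0.2},{"twist":[0,0,0],"translation":[-0.001,0,0.281],"hand":0.2}]' 60
```

```text
time: 2.8
tcp_pos: [470.5, 302.4, 91.7]
orientation: [[-0.913, 0.407, 0.001], [0.407, 0.913, 0.001], [-0.001, 0.001, -1.0]]
wrist_force: [-2.0, -1.6, 5.9]
gripper_width: 31.4
gripper_force: 59.6
```

```bash
python3 -m crank '[{"twist":[0,0,0],"translation":[0,0,-0.01],"hand":0.2},{"twist":[0,0,0],"translation":[0,0,-0.03],"hand":0.2},{"twist":[0,0,0],"translation":[0,0,-0.07],"hand":0.2},{"twist":[0,0,0],"translation":[0,0,-0.12],"hand":0.2},{"twist":[0,0,0],"translation":[0,0,-0.17],"hand":0.2},{"twist":[0,0,0],"translation":[0,0,-0.2],"hand":0.2},{"twist":[0,0,0],"translation":[0,0,-0.2],"hand":0.2},{"twist":[0,0,0],"translation":[0,0,-0.2],"hand":0.2}]'
python3 - <<'E'
from h import *
goto((671,-46,192),66)
E
```

```text
time: 3.6
tcp_pos: [470.0, 302.3, 190.4]
orientation: [[-0.914, 0.407, -0.0], [0.407, 0.914, -0.0], [0.0, -0.0, -1.0]]
wrist_force: [-0.2, 0.0, -5.6]
gripper_width: 31.5
gripper_force: 60.5
tcp [470.  302.3 190.4] shift [-0.6506 -0.473  -0.0032] mm 402.2 turn [-0.0003 -0.0003  0.0002] t 3.6 F [-0.16  0.05 -5.64]
```

```bash
python3 -m crank '[{"twist":[0,0,0],"translation":[-0.016,-0.012,0],"hand":0.2},{"twist":[0,0,0],"translation":[-0.05,-0.036,0],"hand":0.2},{"twist":[0,0,0],"translation":[-0.1,-0.073,-0.001],"hand":0.2},{"twist":[0,0,0],"translation":[-0.16,-0.116,-0.003],"hand":0.2},{"twist":[0,0,0],"translation":[-0.22,-0.16,-0.003],"hand":0.2},{"twist":[0,0,0],"translation":[-0.28,-0.204,-0.003],"hand":0.2},{"twist":[0,0,0],"translation":[-0.34,-0.247,-0.003],"hand":0.2},{"twist":[0,0,0],"translation":[-0.4,-0.291,-0.003],"hand":0.2},{"twist":[0,0,0],"translation":[-0.46,-0.334,-0.003],"hand":0.2},{"twist":[0,0,0],"translation":[-0.52,-0.378,-0.003],"hand":0.2},{"twist":[0,0,0],"translation":[-0.58,-0.422,-0.003],"hand":0.2},{"twist":[0,0,0],"translation":[-0.62,-0.451,-0.003],"hand":0.2},{"twist":[0,0,0],"translation":[-0.64,-0.465,-0.003],"hand":0.2},{"twist":[0,0,0],"translation":[-0.65,-0.473,-0.003],"hand":0.2},{"twist":[0,0,0],"translation":[-0.65,-0.473,-0.003],"hand":0.2},{"twist":[0,0,0],"translation":[-0.65,-0.473,-0.003],"hand":0.2},{"twist":[0,0,0],"translation":[-0.65,-0.473,-0.003],"hand":0.2}]'
python3 - <<'E'
from h import *
import pickle
c=wristcam();save(c,"pics/w2.png");pickle.dump(c,open("w2.pkl","wb"))
E
```

```text
time: 5.3
tcp_pos: [670.5, -44.6, 192.5]
orientation: [[-0.914, 0.405, 0.0], [0.405, 0.914, 0.0], [0.0, 0.0, -1.0]]
wrist_force: [-0.3, 1.1, -4.9]
gripper_width: 31.3
gripper_force: 60.4
```

View pics/w2.png

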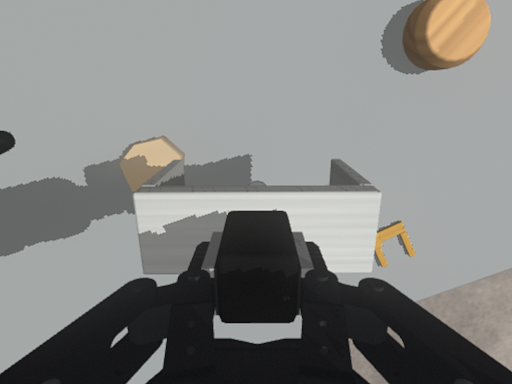

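The wrist view shows the gauge held level. The sherd at about (153,163) is partly hidden by the left leg, so I'll shift 70 mm along tool +y for a clear look.

```bash
python3 -m crank '[{"twist":[0,0,0],"translation":[0,0.02,0],"hand":0.2},{"twist":[0,0,0],"translation":[0,0.06,0],"hand":0.2},{"twist":[0,0,0],"translation":[0,0.11,0],"hand":0.2},{"twist":[0,0,0],"translation":[0,0.14,0],"hand":0.2},{"twist":[0,0,0],"translation":[0,0.14,0],"hand":0.2},{"twist":[0,0,0],"translation":[0,0.14,0],"hand":0.2},{"twist":[0,0,0],"translation":[0,0.14,0],"hand":0.2}]'
python3 - <<'E'
from h import *
import pickle
c=wristcam();pickle.dump(c,open("w3.pkl","wb"));t=cams.read_camera("top");s=cams.read_camera("scene")
save(c,"pics/w3.png")
a=np.array(c["pixels"])[110:230,20:180,::-1]; cr=[cv2.resize(a,None,fx=2.5,fy=2.5)]
for q,(x,y) in((t,(318,142)),(s,(181,198))):
    cr.append(cv2.resize(np.array(q["pixels"])[y-30:y+30,x-40:x+40,::-1],(400,300),interpolation=cv2.INTER_CUBIC))
cv2.imwrite("pics/w3c.png",np.vstack([np.hstack(cr[:2]),np.hstack([cr[2],cr[2]*0])]))
E
```

```text
time: 6.05
tcp_pos: [699.3, 18.1, 192.2]
orientation: [[-0.914, 0.407, -0.0], [0.407, 0.914, -0.0], [0.0, -0.0, -1.0]]
wrist_force: [-0.7, 0.1, -5.6]
gripper_width: 31.4
gripper_force: 60.8
```

View pics/w3c.png

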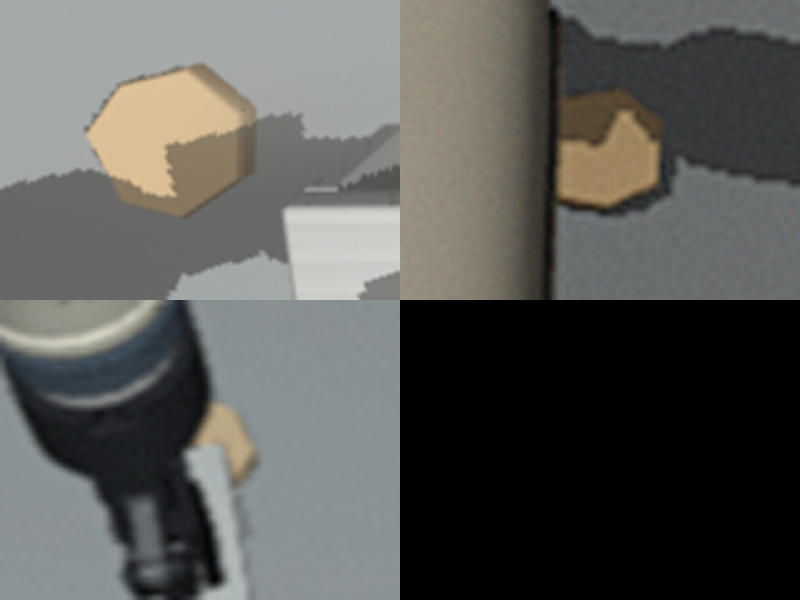

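The wrist crop shows the sherd's top face clearly, with seven corners. I'll intersect those with z = 18.

```bash
python3 - <<'E'
from h import *
import pickle
c=pickle.load(open("w3.pkl","rb"))
k=[(88,130),(120,88),(190,66),(239,108),(238,178),(182,215),(117,190)]
w=np.array([pix2plane(c,20+(u+.5)/2.5-.5,110+(v+.5)/2.5-.5,18)[:2] for u,v in k],np.float32)
M=cv2.moments(w);print(w.round(1).tolist(),"centroid",M["m10"]/M["m00"],M["m01"]/M["m00"],"mean",w.mean(0),cv2.minAreaRect(w))
# cross check with start top/scene images: largest buff blob projected
goto((626,-146.5,192),66)
E
```

```text
[[604.7999877929688, -176.89999389648438], [595.2000122070312, -154.0], [599.4000244140625, -121.9000015258789], [622.9000244140625, -112.69999694824219], [649.2000122070312, -129.60000610351562], [653.7000122070312, -161.39999389648438], [632.2999877929688, -181.10000610351562]] centroid 623.4568721441565 -147.83681547989823 mean [ 622.5023  -148.23178] ((623.0313720703125, -147.5410919189453), (56.82946014404297, 69.0485610961914), 8.116782188415527)
tcp [699.3  17.6 192.4] shift [ 2.000e-04 -3.593e-01  8.000e-04] mm 179.7 turn [-0.0001  0.     -0.0006] t 6.2 F [ 0.84 -0.06 -5.99]
```

```bash
python3 -m crank '[{"twist":[0,0,0],"translation":[0,-0.02,0],"hand":0.2},{"twist":[0,0,0],"translation":[0,-0.06,0],"hand":0.2},{"twist":[0,0,0],"translation":[0,-0.12,0],"hand":0.2},{"twist":[0,0,0],"translation":[0,-0.19,0],"hand":0.2},{"twist":[0,0,0],"translation":[0,-0.26,0],"hand":0.2},{"twist":[0,0,0],"translation":[0,-0.32,0],"hand":0.2},{"twist":[0,0,0],"translation":[0,-0.35,0],"hand":0.2},{"twist":[0,0,0],"translation":[-0.001,-0.361,0],"hand":0.2},{"twist":[0,0,0],"translation":[-0.001,-0.361,0.04],"hand":0.2},{"twist":[0,0,0],"translation":[-0.001,-0.361,0.09],"hand":0.2},{"twist":[0,0,0],"translation":[-0.001,-0.361,0.12],"hand":0.2},{"twist":[0,0,0],"translation":[-0.001,-0.361,0.125],"hand":0.2},{"twist":[0,0,0],"translation":[-0.001,-0.361,0.125],"hand":0.2},{"twist":[0,0,0],"translation":[-0.001,-0.361,0.125],"hand":0.2}]'
python3 - <<'E'
from h import *
import pickle
goto((626,-147.6,92.5),66)
c=wristcam();save(c,"pics/w4.png");pickle.dump(c,open("w4.pkl","wb"))
E
```

```text
time: 7.6
tcp_pos: [627.1, -146.9, 130.9]
orientation: [[-0.914, 0.406, 0.001], [0.406, 0.914, -0.0], [-0.002, 0.0, -1.0]]
wrist_force: [0.7, -0.3, -5.1]
gripper_width: 31.2
gripper_force: 60.8
tcp [ 627.1 -146.9  130.9] shift [ 0.0015 -0.0023  0.0767] mm 38.4 turn [0.0002 0.0015 0.0006] t 7.6 F [ 0.72 -0.3  -5.13]
```

View pics/w4.png

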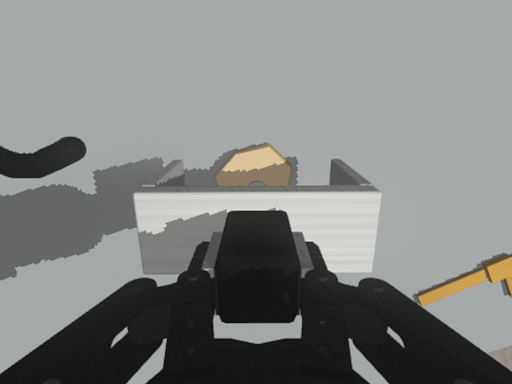

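The wrist view shows the sherd (u 215-292) between the legs (inner edges at about 185 and 331), with the foot at u≈257. It is centred to within 2-3 mm, so I'll trim it slightly and lower slowly.

```bash
python3 -m crank '[{"twist":[0,0,0],"translation":[0.0015,-0.0035,0.005],"hand":0.2},{"twist":[0,0,0],"translation":[0.0015,-0.0035,0.02],"hand":0.2},{"twist":[0,0,0],"translation":[0.0015,-0.0035,0.035],"hand":0.2},{"twist":[0,0,0],"translation":[0.0015,-0.0035,0.048],"hand":0.2},{"twist":[0,0,0],"translation":[0.0015,-0.0035,0.057],"hand":0.2},{"twist":[0,0,0],"translation":[0.0015,-0.0035,0.064],"hand":0.2},{"twist":[0,0,0],"translation":[0.0015,-0.0035,0.069],"hand":0.2},{"twist":[0,0,0],"translation":[0.0015,-0.0035,0.072],"hand":0.2},{"twist":[0,0,0],"translation":[0.0015,-0.0035,0.073],"hand":0.2},{"twist":[0,0,0],"translation":[0.0015,-0.0035,0.074],"hand":0.2},{"twist":[0,0,0],"translation":[0.0015,-0.0035,0.074],"hand":0.2},{"twist":[0,0,0],"translation":[0.0015,-0.0035,0.074],"hand":0.2}]'; python3 -c "
from h import *
goto((626,-147.6,91.7),66)"
```

```text
time: 8.85
tcp_pos: [625.1, -148.2, 92.9]
orientation: [[-0.914, 0.407, 0.0], [0.407, 0.914, -0.0], [-0.0, 0.0, -1.0]]
wrist_force: [-1.0, 0.1, -3.7]
gripper_width: 31.4
gripper_force: 61.1
tcp [ 625.1 -148.2   92.9] shift [-0.0011  0.0019  0.0025] mm 1.6 turn [0.     0.0002 0.0002] t 8.85 F [-1.05  0.11 -3.7 ]
```

```bash
python3 -m crank '[{"twist":[0,0,0],"translation":[0,0,0.001],"hand":0.2},{"twist":[0,0,0],"translation":[0,0,0.0015],"hand":0.2},{"twist":[0,0,0],"translation":[0,0,0.002],"hand":0.2},{"twist":[0,0,0],"translation":[0,0,0.002],"hand":0.2},{"twist":[0,0,0],"translation":[0,0,0.002],"hand":0.2}]'
```

```text
time: 9.35
tcp_pos: [625.1, -148.3, 91.9]
orientation: [[-0.914, 0.407, 0.0], [0.407, 0.914, -0.0], [-0.0, -0.0, -1.0]]
wrist_force: [-1.2, -0.8, -2.7]
gripper_width: 31.6
gripper_force: 61.5
```

```bash
python3 -m crank '[{"twist":[0,0,0],"translation":[0,0,0.001],"hand":0.2},{"twist":[0,0,0],"translation":[0,0,0.001],"hand":0.2},{"twist":[0,0,0],"translation":[0,0,0.002],"hand":0.2},{"twist":[0,0,0],"translation":[0,0,0.002],"hand":0.2},{"twist":[0,0,0],"translation":[0,0,0.002],"hand":0.2}]'
```

```text
time: 9.85
tcp_pos: [625.3, -148.5, 91.8]
orientation: [[-0.914, 0.407, 0.001], [0.407, 0.914, -0.001], [-0.001, -0.0, -1.0]]
wrist_force: [-4.2, -1.4, 7.0]
gripper_width: 31.4
gripper_force: 62.6
```

Contact at z 91.8 matches the pick height, so the gauge is seated. I'll relieve the preload, release and retreat straight up.

```bash
python3 -m crank '[{"twist":[0,0,0],"translation":[0,0,-0.0015],"hand":0.2},{"twist":[0,0,0],"translation":[0,0,-0.0015],"hand":0.2},{"twist":[0,0,0],"translation":[0,0,-0.0015],"hand":0.45},{"twist":[0,0,0],"translation":[0,0,-0.0015],"hand":0.6},{"twist":[0,0,0],"translation":[0,0,-0.0015],"hand":0.8},{"twist":[0,0,0],"translation":[0,0,-0.0015],"hand":0.9},{"twist":[0,0,0],"translation":[0,0,-0.0015],"hand":0.9},{"twist":[0,0,0],"translation":[0,0,-0.0015],"hand":0.9},{"twist":[0,0,0],"translation":[0,0,-0.02],"hand":0.9},{"twist":[0,0,0],"translation":[0,0,-0.06],"hand":0.9},{"twist":[0,0,0],"translation":[0,0,-0.12],"hand":0.9},{"twist":[0,0,0],"translation":[0,0,-0.2],"hand":0.9},{"twist":[0,0,0],"translation":[0,0,-0.24],"hand":0.9},{"twist":[0,0,0],"translation":[0,0,-0.24],"hand":0.9},{"twist":[0,0,0],"translation":[0,0,-0.24],"hand":0.9}]'
python3 - <<'E'
from h import *
goto((469,303,230))
c=wristcam();t=cams.read_camera("top");s=cams.read_camera("scene")
a=cv2.resize(np.array(c["pixels"])[:,:,::-1],(400,300))
b=cv2.resize(np.array(s["pixels"])[160:235,130:230,::-1],(400,300),interpolation=cv2.INTER_CUBIC)
d=cv2.resize(np.array(c["pixels"])[80:230,150:350,::-1],(400,300),interpolation=cv2.INTER_CUBIC)
e=cv2.resize(np.array(t["pixels"])[90:240,230:430,::-1],(400,300),interpolation=cv2.INTER_CUBIC)
cv2.imwrite("pics/fin.png",np.vstack([np.hstack([a,b]),np.hstack([d,e])]))
E
```

```text
time: 11.35
tcp_pos: [625.1, -148.3, 211.2]
orientation: [[-0.914, 0.407, 0.001], [0.407, 0.914, -0.0], [-0.001, 0.0, -1.0]]
wrist_force: [-0.6, 0.1, -0.2]
gripper_width: 77.1
gripper_force: 0.0
tcp [ 625.1 -148.3  211.2] shift [ 0.6521  0.6976 -0.0381] mm 477.9 turn [0. 0. 0.] t 11.35 F [-0.64  0.09 -0.18]
```

View pics/fin.png

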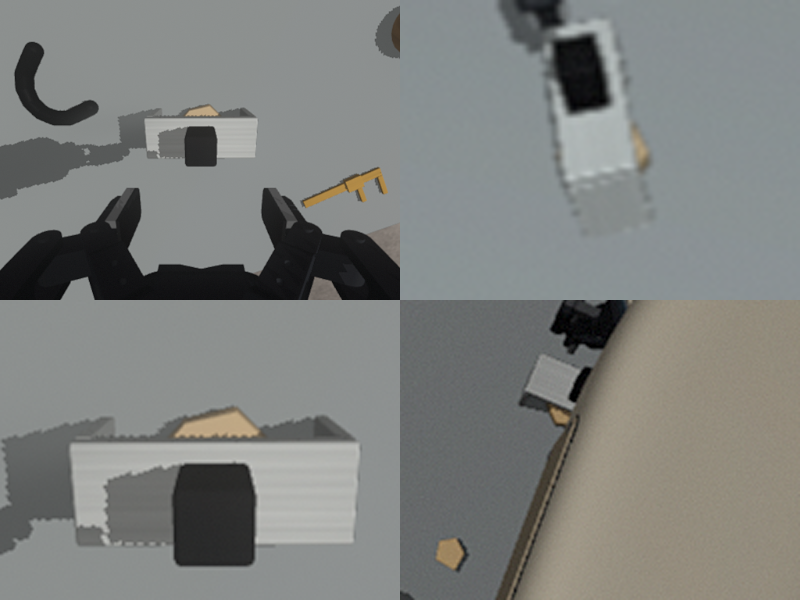

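The gauge stands upright over the sherd, released. I'll back the arm off and check the position from the fixed cameras.

```bash
python3 -m crank '[{"twist":[0,0,0],"translation":[0.02,0.03,-0.01],"hand":0.9},{"twist":[0,0,0],"translation":[0.07,0.09,-0.03],"hand":0.9},{"twist":[0,0,0],"translation":[0.14,0.15,-0.05],"hand":0.9},{"twist":[0,0,0],"translation":[0.21,0.22,-0.05],"hand":0.9},{"twist":[0,0,0],"translation":[0.28,0.3,-0.05],"hand":0.9},{"twist":[0,0,0],"translation":[0.35,0.37,-0.05],"hand":0.9},{"twist":[0,0,0],"translation":[0.42,0.45,-0.05],"hand":0.9},{"twist":[0,0,0],"translation":[0.49,0.52,-0.05],"hand":0.9},{"twist":[0,0,0],"translation":[0.55,0.6,-0.05],"hand":0.9},{"twist":[0,0,0],"translation":[0.6,0.65,-0.05],"hand":0.9},{"twist":[0,0,0],"translation":[0.6,0.68,-0.05],"hand":0.9},{"twist":[0,0,0],"translation":[0.6,0.68,-0.05],"hand":0.9},{"twist":[0,0,0],"translation":[0.6,0.68,-0.05],"hand":0.9}]'
python3 - <<'E'
from h import *
import pickle
t=cams.read_camera("top");s=cams.read_camera("scene")
pickle.dump((t,s),open("fin.pkl","wb"))
cv2.imwrite("pics/fin2.png",np.hstack([cv2.resize(np.array(q["pixels"])[y-50:y+50,x-40:x+40,::-1],(400,500),interpolation=cv2.INTER_CUBIC) for q,x,y in((t,322,140),(s,180,198))]))
E
```

```text
time: 12.8
tcp_pos: [489.0, 284.3, 235.3]
orientation: [[-0.914, 0.406, -0.001], [0.406, 0.914, -0.001], [0.0, -0.001, -1.0]]
wrist_force: [0.4, -0.9, -0.1]
gripper_width: 76.7
gripper_force: 0.0
```

View pics/fin2.png

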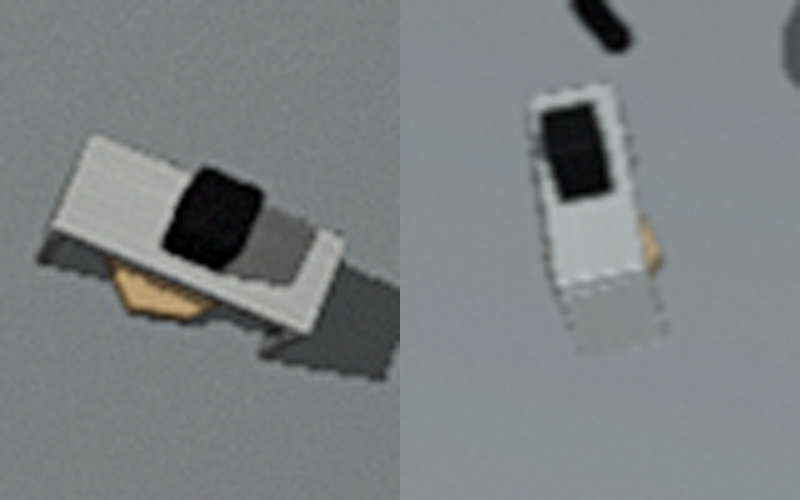

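The top view shows the gauge standing with the sherd's edge at about (160,300) in the crop. I'll compare the gauge and sherd positions within the same camera.

```bash
python3 - <<'E'
from h import *
import pickle
t,s=pickle.load(open("fin.pkl","rb"))
for c,off,k in[(t,(282,90),[(95,135),(52,228),(305,333),(345,238)]),(s,(140,148),[(130,97),(212,85),(245,268),(160,290)])]:
    w=np.array([pix2plane(c,off[0]+(u+.5)/5-.5,off[1]+(v+.5)/5-.5,84)[:2] for u,v in k])
    print(w.mean(0).round(1),cv2.minAreaRect(w.astype(np.float32)))
for c0,c1,b in[(pickle.load(open("top.pkl","rb")),t,(295,120,340,165)),(pickle.load(open("scene.pkl","rb")),s,(160,180,200,215)),(pickle.load(open("top.pkl","rb")),t,(240,200,270,230))]:
    m=[(lambda h:(h[...,1]>60)&(h[...,2]>90))(cv2.cvtColor(np.array(q["pixels"]),cv2.COLOR_RGB2HSV))[b[1]:b[3],b[0]:b[2]] for q in(c0,c1)]
    print("buff before",m[0].sum(),"after",m[1].sum(),"after&~before",(m[1]&~m[0]).sum())
E
```

```text
[ 623.7 -147.1] ((623.900146484375, -146.89532470703125), (129.8851776123047, 49.50055694580078), 66.72821807861328)
[ 623.7 -145.6] ((623.5100708007812, -145.7628173828125), (135.6140899658203, 47.46889877319336), 66.64492797851562)
buff before 496 after 98 after&~before 2
buff before 321 after 14 after&~before 0
buff before 160 after 142 after&~before 0
```

In each camera the gauge centre is within about 3 mm of the sherd's centre, and neither sherd has moved. Handing in.

```bash
python3 -c "
from bench import robot
print(robot.close_job())"
```

```text
the job is handed in; nothing more can be done
None
```

The job is handed in at about 13 s: the aluminium gauge stands upright over the large sherd, its centre within about 3 mm of the sherd's middle. The images show neither sherd moved; the foot's reading could not be seen.

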